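# Raise sample tubes with the cam-lever tube lifter and hold them up

## Task

Set the rack of six sample tubes into the recess on top of the tube lifter, press it down flush on the recess floor and let go of it. Then swing the lifter's cam lever up by its round handle until it stands upright, where the cam lifts the tubes highest (past upright they sink again), and finish with the fingers still holding the handle there: the lever springs back down if let go. Keep the tubes in their rack and do not disturb the bottle, foam block, pipette gun or vial standing around.

Things in the scene. Friction and masses are not known exactly. Their poses are not given: they have to be found in the camera images.
- lifter: Tube lifter: a grey housing 130 mm (its x) by 112 mm (its y), fixed to the bench, with an aluminium frame on top (top face 70 mm up) around a rectangular recess. Origin: centre of its underside; z up, x away from the robot at yaw 0; turned up to 0.35 rad either way. The cam lever is on its -y flank.
- nest (a point): Centre of the recess floor, 60 mm above the bench; axes as the lifter's. The recess is 53.5 mm (x) by 76.5 mm (y), 10 mm deep, its upper 4 mm flared at 45 degrees as a lead-in: 2 mm play on each side of the rack. With the lever down six 6 mm lifting pins stand 2 mm proud of this floor; they enter slots in the rack's floor.
- rack: White open tube rack, 49.5 mm (its x) by 72.5 mm (its y) by 45 mm high, 0.15 to 0.31 kg, upright on the bench, holding six tubes in two rows of three along y, 23 mm apart; the same either way round. Grip it across its 49.5 mm. Origin: centre of its underside; z up. The tube caps reach 64 mm above its underside.
- tube1: Self-standing 18 mm sample tube with a 20 mm blue cap, 60 mm tall, about 15 g, loose in its place in the rack at x -11.5, y -23 mm. Origin: centre of its underside, 4 mm above the rack's underside when down, about 12 mm higher when fully lifted.
- tube2: Self-standing 18 mm sample tube with a 20 mm blue cap, 60 mm tall, about 15 g, loose in its place in the rack at x -11.5, y +0 mm. Origin: centre of its underside, 4 mm above the rack's underside when down, about 12 mm higher when fully lifted.
- tube3: Self-standing 18 mm sample tube with a 20 mm blue cap, 60 mm tall, about 15 g, loose in its place in the rack at x -11.5, y +23 mm. Origin: centre of its underside, 4 mm above the rack's underside when down, about 12 mm higher when fully lifted.
- tube4: Self-standing 18 mm sample tube with a 20 mm blue cap, 60 mm tall, about 15 g, loose in its place in the rack at x +11.5, y -23 mm. Origin: centre of its underside, 4 mm above the rack's underside when down, about 12 mm higher when fully lifted.
- tube5: Self-standing 18 mm sample tube with a 20 mm blue cap, 60 mm tall, about 15 g, loose in its place in the rack at x +11.5, y +0 mm. Origin: centre of its underside, 4 mm above the rack's underside when down, about 12 mm higher when fully lifted.
- tube6: Self-standing 18 mm sample tube with a 20 mm blue cap, 60 mm tall, about 15 g, loose in its place in the rack at x +11.5, y +23 mm. Origin: centre of its underside, 4 mm above the rack's underside when down, about 12 mm higher when fully lifted.
- lever (a joint): Cam lever angle (rad) about a pivot along the lifter's y. 0: at rest on its stop, pointing to the lifter's -x, 10 degrees above level. Grows as the handle swings up and over towards +x. Highest lift at 1.396 (lever upright), then the lift falls again; far stop at 2.3. A spring turns it back to 0 from anywhere: 0.26 N m at 0, 0.48 N m upright (4 N at the handle).
- lever_pivot (a point): Point on the lever's pivot axis, 38 mm above the bench, at the lifter's x 0, y -106 mm: in the same upright plane as the middle of the handle.
- handle: Grey round handle at the end of the cam lever: a sleeve, 18 mm diameter, 56 mm long, spinning freely on its pin, its length along the lifter's y. Origin: its middle, 125 mm from the pivot axis; 60 mm above the bench at rest, 163 mm with the lever upright. The lever plate joins its inner end (lifter y -78 mm); the outer end is free. Its own x and z axes turn with it.
- bottle: Amber reagent bottle with a blue cap, 70 mm in diameter, 138 mm tall, on the far side of the bench; leave it alone. Origin: centre of its underside.
- foam_rack: White foam block 110 x 170 x 45 mm with a few capped tubes in it, on the left of the bench (about 115 mm tall in all); leave it alone. Origin: centre of its underside.
- pipette_gun: White pistol-shaped pipette controller lying on its side, about 185 x 125 x 35 mm, on the right of the bench; leave it alone. Origin: under the middle of its barrel.
- serum_vial: Small capped glass vial, 26 mm in diameter, 46 mm tall, on the left of the bench; leave it alone. Origin: centre of its underside.
There are look-alikes about, which are no part of the job. Of the things that look like the rack, the middle-sized one is meant.

How it is judged:
By the outcome, as a careful person would: the job done as asked, in the order asked, and still so for the second after the job is handed in, while the arm keeps its last pose, push and grip.
It also fails if it takes over 58 s, if anything falls off the work surface, if the arm or the gripper's body presses on something with over 40 N, if the wrist force passes 120 N, or if a joint passes its speed limit or range.

## Robot

A 6-joint arm with a two-finger parallel gripper is mounted at the origin on the work surface. World frame = base frame: x ahead of the robot, y to its left, z up, the work surface at z = 0. Lengths are in m, angles in degrees, forces in N, time in s.
With the tool pointing down it reaches from about 0.35 to 0.975 m from the base axis. Payload 7.1 kg.
Tool frame: the origin (TCP) lies between the finger pads; the fingertips stand 19 mm ahead of it and the grasp point (between the pads) is the TCP; z points along the fingers, x is the direction in which the jaws open and shut, and the axes are right-handed (so a half turn about z gives the same grasp; the last joint's range is limited). The gripper opens to 88 mm and grips with 3 to 60 N. Pads are 20 mm wide; open, the fingers measure 115 mm over their backs; the gripper's body (75 mm by 178 mm) begins 61 mm behind the grasp point.
Start: joints at [64.687, 24.242, 93.386, -0, 62.372, -1.089], TCP at [0.256, 0.57, 0.242] pointing down, gripper open.
Joint ranges: [-172.04, 172.04], [-51.8, 120.97], [4.93, 147.93], [-75.15, 255.16], [6.16, 154.13], [-145.62, 145.62]. Speed limits (degrees/s): [136.94, 136.94, 172.46, 180, 180, 180].

## Interface

Orientations are given as [roll, pitch, yaw] about the fixed x, y, z axes, in that order (R = Rz(yaw) Ry(pitch) Rx(roll)).
In Python, from workcell import get_obs, capture, job_done gives the robot as it stands. The module is installed in compiled form; this text tells all that it offers.
- The arm moves only by the tool drive_tool, never from a script. Its argument "rows" is a list of rows, each an object of numbers: "dx", "dy", "dz": the shift along the tool's x, y, z in mm; "twist": the turn about the tool's z in degrees; "gripper": the opening, from -1 (shut) to 1 (fully open), so that 0 is half open. A call has 1 to 8 rows; each row is the pose to reach, as a shift and turn from the pose commanded when the call began, along the tool's axes at that moment; what a row does not reach only later rows make up. A row lasts 1/12 s, in which the tool goes at most 41.7 mm and 7.16 degrees, less where a joint would pass 70% of its speed; a pose out of reach is approached as far as the arm can. A call with a gripper value outside its range is refused whole. The fingers move at their own pace and stop on an object; "grip_force" is the grip in N (left out, the last holds). Time passes only in rows, so rows that repeat a pose let the fingers close. It gives the time, the measured TCP pose, the force and the opening at its end, in the units of the state.
- get_obs(): the state, without advancing time (a new reading comes with each control period).
- capture(name): name is "side" or "top"; returns a dict with "frame" (384x512x3 uint8, blue, green, red), "fx", "fy", "cx", "cy" (pixels), "k1" (the pictures are not rectified: a ray, as slopes to the right and down, at radius r is drawn at 1 + k1 r^2 times it, then the intrinsics apply), "R" (3x3) and "t" (3): a world point X has camera coordinates R X + t. Camera axes: x right, y down, z forward; pixel columns grow to the right and rows downward; lengths in m; the calibration is good to about 2 mm. A picture is of the moment at which its call begins. There is no depth.
- job_done(): hands the job in, once; it reports no verdict.
The state is a dict: "clock": time; "q": joint angles; "joint_velocities": joint speeds; "joint_efforts": joint torques, N m; "tool_pos": TCP position; "eef_rot": TCP orientation; "wrist_force": force on the tool from outside, world axes, zero at the start; "moment": the same for the moment, N m; "finger_gap": finger opening in m.
Only numpy, scipy, OpenCV 4.12 (cv2) and the standard library are available. Lean on these libraries where they do the work, as an engineer would, in place of code of your own. Each camera call takes 0.05 s, during which the arm holds its last target. There are 200 camera calls.

## Working session

There is one attempt and no reset: what is moved stays moved. The work goes in short steps, Python scripts to look and compute and a tool call to move; the robot and the scene stay as the last step left them, time stands still between calls to the robot, and variables do not carry over. Pictures are saved under pics/ and viewed, about 8 in all and at most 12, crops included, and the job is handed in when it is done.

Besides the shell and the picture viewer there is one more tool, called after "Call:" by a JSON object that holds its "name" and its "arguments", one argument or row to a line. drive_tool: Moves the arm, as the interface text tells. Its arguments: {"type":"object","properties":{"rows":{"type":"array","items":{"type":"object","properties":{"dx":{"type":"number"},"dy":{"type":"number"},"dz":{"type":"number"},"twist":{"type":"number"},"gripper":{"type":"number"}}}},"grip_force":{"type":"number"}},"required":["rows"]}

```bash
mkdir -p pics; cat > h.py <<'E'
import numpy as np, cv2
from workcell import get_obs, capture, job_done
def K(c): return np.array([[c['fx'],0,c['cx']],[0,c['fy'],c['cy']],[0,0,1.]])
def proj(c,X):
    P=np.atleast_2d(X)@np.array(c['R']).T+np.array(c['t'])
    return cv2.projectPoints(P.reshape(-1,1,3),np.zeros(3),np.zeros(3),K(c),np.array([c['k1'],0,0,0.]))[0].reshape(-1,2)
def at(c,uv,z):
    n=cv2.undistortPoints(np.array(uv,float).reshape(-1,1,2),K(c),np.array([c['k1'],0,0,0.])).reshape(-1,2)
    d=np.c_[n,np.ones(len(n))]@np.array(c['R']); o=-np.array(c['R']).T@np.array(c['t'])
    return o+d*((z-o[2])/d[:,2])[:,None]
E
python3 - <<'E'
from h import *
import pickle
for n in('top','side'):
    c=capture(n); pickle.dump(c,open(n+'0.pkl','wb'))
    cv2.imwrite(f'pics/{n}0.png',cv2.resize(c['frame'],(800,600),interpolation=cv2.INTER_CUBIC))
    print(n,-np.array(c['R']).T@c['t'],c['fx'],c['k1'])
print(get_obs())
E
```

```text
top [0.51426728 0.04401653 1.16802035] 393.09450800866836 0.024875761556859062
side [0.38390048 0.82539096 1.04904196] 378.1314185405548 -0.005493941649738317
{'clock': 0.1, 'q': array([ 6.46853226e+01,  2.42782148e+01,  9.34262960e+01, -5.82112206e-04,
        6.23725068e+01, -1.09057906e+00]), 'joint_velocities': array([ 0.05127689, -0.03691701, -0.15548362, -0.00948801, -0.08197411,
        0.04332954]), 'joint_efforts': array([-7.38366816e-04, -5.45607698e+01, -2.74321961e+01,  6.45241700e-02,
        1.89294858e-02, -7.49895139e-05]), 'tool_pos': array([0.25623915, 0.5695432 , 0.24100464]), 'eef_rot': array([-1.79999049e+02,  7.70134268e-02,  6.57761725e+01]), 'wrist_force': array([0.20865389, 0.14854897, 0.12571315]), 'moment': array([-0.01521489, -0.00864781, -0.0127778 ]), 'finger_gap': 0.08766071843690473}
```

View pics/top0.png

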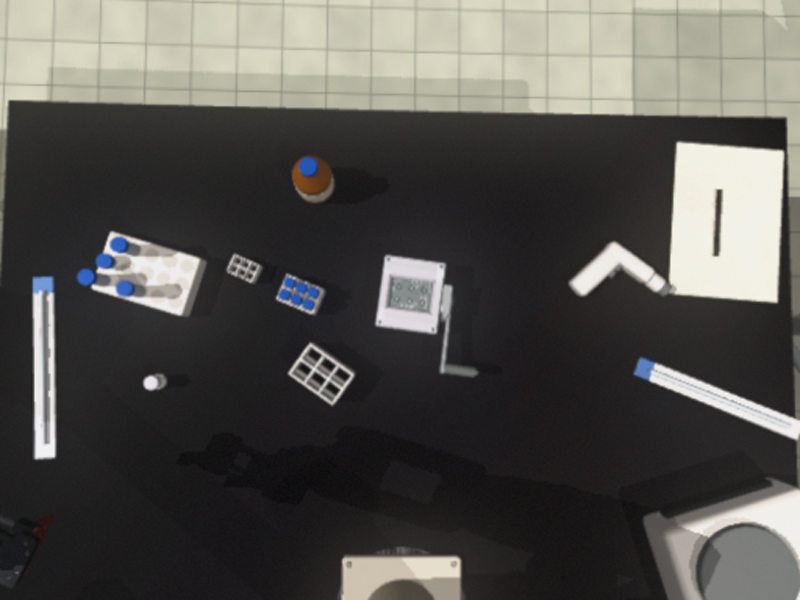

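View pics/side0.png

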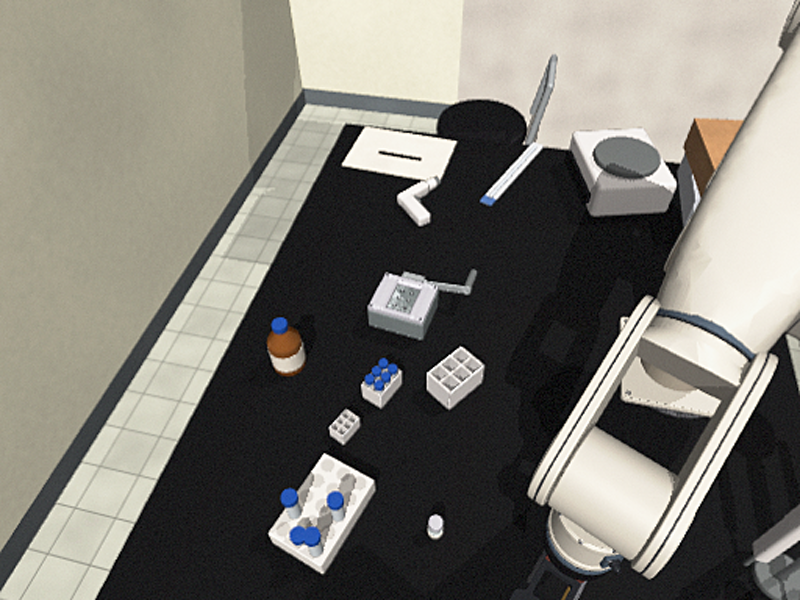

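The top view shows the tube rack at (301,294), the lifter at (411,293) and its lever handle at (460,371). The empty racks at (243,267) and (322,374) are the look-alikes. The side view shows the tube rack at (381,382) and the lifter at (403,303).

```bash
python3 - <<'E'
from h import *
import pickle
t=pickle.load(open('top0.pkl','rb'));s=pickle.load(open('side0.pkl','rb'))
a=cv2.resize(t['frame'][155:250,165:315],None,fx=5,fy=5,interpolation=cv2.INTER_CUBIC)
cv2.imwrite('pics/topc.png',a)
f=t['frame'].astype(int)
m=((f[...,0]>110)&(f[...,0]-f[...,2]>70)).astype(np.uint8); m2=np.zeros_like(m); m2[170:205,170:215]=m[170:205,170:215]
n,l,st,ce=cv2.connectedComponentsWithStats(m2)
for i in range(1,n): print('cap',st[i,4],ce[i],at(t,[ce[i]],.062)[0])
r=cv2.minAreaRect(cv2.findNonZero(m2)); b=cv2.boxPoints(r); print('capsrect',r,at(t,b,.064))
w=((f.min(2)>150)).astype(np.uint8); m3=np.zeros_like(w); m3[155:220,235:288]=w[155:220,235:288]
c,_=cv2.findContours(m3,cv2.RETR_EXTERNAL,cv2.CHAIN_APPROX_NONE); c=max(c,key=cv2.contourArea)
r=cv2.minAreaRect(c); b=cv2.boxPoints(r); q=at(t,b,.070); print('lifter',r,q,q.mean(0),np.linalg.norm(np.diff(q,axis=0),axis=1))
E
```

```text
cap 71 [188.50704225 182.07042254] [0.60174953 0.19745777 0.062     ]
cap 36 [181.27777778 188.16666667] [0.58437756 0.21720558 0.062     ]
cap 37 [199.81081081 186.75675676] [0.58895724 0.16568735 0.062     ]
cap 38 [189.10526316 191.21052632] [0.57609487 0.19526937 0.062     ]
cap 32 [196.46875 194.34375] [0.56754092 0.17459984 0.062     ]
capsrect ((190.57760620117188, 187.31898498535156), (22.5847110748291, 14.312403678894043), 23.198589324951172) [[0.58053539 0.22761576 0.064     ]
 [0.61762544 0.21277471 0.064     ]
 [0.59335788 0.1544967  0.064     ]
 [0.55630127 0.1695086  0.064     ]]
lifter ((265.44000244140625, 188.42001342773438), (45.113407135009766, 45.113407135009766), 8.130102157592773) [[ 0.53163629  0.0524784   0.07      ]
 [ 0.65715308  0.03611272  0.07      ]
 [ 0.6408429  -0.08986978  0.07      ]
 [ 0.51509397 -0.07248702  0.07      ]] [ 0.58618156 -0.01844142  0.07      ] [0.12657922 0.1270339  0.12694469]
```

View pics/topc.png

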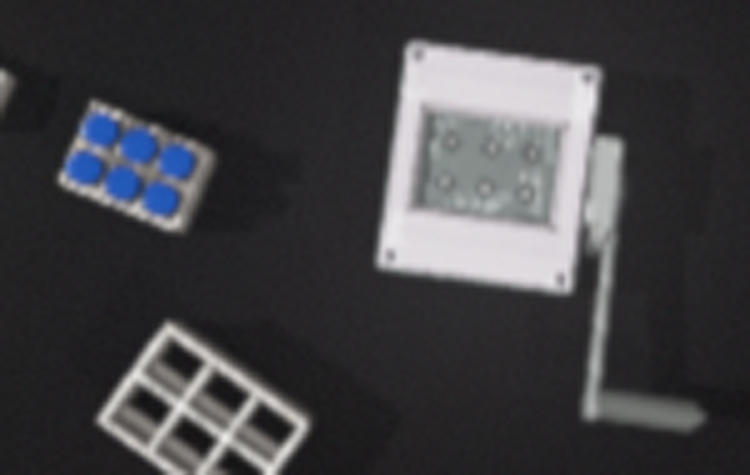

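The crop shows the six caps at (102,130), (140,144), (179,161), (85,167), (122,184) and (161,200). It also shows the six pins around (488,168), the frame corners, and the handle running from (592,408) to (703,415).

```bash
python3 - <<'E'
from h import *
import pickle
from scipy.optimize import least_squares
t=pickle.load(open('top0.pkl','rb'));s=pickle.load(open('side0.pkl','rb'))
px=lambda a:(np.array(a,float)+.5)/5-.5+[165,155]
def fit(q,l):
    f=lambda p:(l@np.array([[np.cos(p[2]),np.sin(p[2])],[-np.sin(p[2]),np.cos(p[2])]])+p[:2]-q[:,:2]).ravel()
    r=least_squares(f,[*q.mean(0)[:2],0]);return r.x[:2].round(4),np.degrees(r.x[2]).round(2),'rms mm',(1e3*np.sqrt(np.mean(r.fun**2))).round(2)
L=np.array([[.0115,.023],[.0115,0],[.0115,-.023],[-.0115,.023],[-.0115,0],[-.0115,-.023]])
print('caps',fit(at(t,px([(102,130),(140,144),(179,161),(85,167),(122,184),(161,200)]),.062),L))
print('pins',fit(at(t,px([(452,142),(491,148),(532,154),(445,182),(486,188),(525,194)]),.062),L))
F=np.array([[65,56],[65,-56],[-65,-56],[-65,56]])/1e3
print('frame',fit(at(t,px([(408,42),(600,68),(572,292),(378,266)]),.070),F))
R=np.array([[26.75,38.25],[26.75,-38.25],[-26.75,-38.25],[-26.75,38.25]])/1e3
print('recess',fit(at(t,px([(425,104),(567,123),(553,229),(412,210)]),.070),R))
print('handle ends',at(t,px([(592,408),(703,415)]),.062))
# side view blue caps centroid check
f=s['frame'].astype(int); m=((f[...,0]>100)&(f[...,0]-f[...,2]>60)).astype(np.uint8); m2=np.zeros_like(m);m2[225:265,225:260]=m[225:265,225:260]
mo=cv2.moments(m2,True);uv=[mo['m10']/mo['m00'],mo['m01']/mo['m00']];print('side caps centre',uv,at(s,[uv],.059))
# side view lifter frame
w=(f.min(2)>170).astype(np.uint8);m3=np.zeros_like(w);m3[165:210,230:285]=w[165:210,230:285]
b=cv2.boxPoints(cv2.minAreaRect(cv2.findNonZero(m3)));print(b,at(s,b,.07))
E
```

```text
caps (array([0.5867, 0.1905]), np.float64(-22.45), 'rms mm', np.float64(0.46))
pins (array([ 0.587 , -0.0099]), np.float64(-8.03), 'rms mm', np.float64(0.22))
frame (array([ 0.5873, -0.0102]), np.float64(-6.92), 'rms mm', np.float64(1.48))
recess (array([ 0.5874, -0.01  ]), np.float64(-6.9), 'rms mm', np.float64(2.64))
handle ends [[ 0.45276003 -0.06919138  0.062     ]
 [ 0.44936417 -0.13173665  0.062     ]]
side caps centre [243.43457943925233, 239.14953271028037] [[0.58893794 0.19191501 0.059     ]]
[[235.395   196.93594]
 [244.25621 168.58008]
 [284.28467 181.08899]
 [275.42346 209.44485]] [[ 0.65610074  0.03937786  0.07      ]
 [ 0.66022668 -0.09747209  0.07      ]
 [ 0.50759537 -0.06807759  0.07      ]
 [ 0.51310103  0.06281948  0.07      ]]
```

```bash
cat >> h.py <<'E'
def go(x,y,z,yaw):
    from scipy.spatial.transform import Rotation as Ro
    o=get_obs();R=Ro.from_euler('xyz',o['eef_rot'],degrees=True)
    d=R.inv().apply(np.array([x,y,z])-o['tool_pos'])*1e3
    R2=Ro.from_euler('xyz',[180,0,yaw],degrees=True)
    print('d',d.round(1),'twist',(R.inv()*R2).as_rotvec(degrees=True).round(1),'t',round(o['clock'],2),'F',o['wrist_force'].round(1),'gap',round(o['finger_gap'],4),'pos',o['tool_pos'].round(4),'rot',o['eef_rot'].round(1))
E
python3 -c "
from h import *
go(.587,.1905,.18,-22.5)"
```

```text
d [-209.9  457.2   61.3] twist [ 0.1  0.1 88.3] t 0.1 F [0.2 0.1 0.1] gap 0.0877 pos [0.2562 0.5695 0.241 ] rot [-1.80e+02  1.00e-01  6.58e+01]
```

Call:
{"name": "drive_tool", "arguments": {
  "rows": [
    {"dx": -210,"dy": 457,"dz": 61,"twist": 88.3,"gripper": 1},
    {"dx": -210,"dy": 457,"dz": 61,"twist": 88.3,"gripper": 1},
    {"dx": -210,"dy": 457,"dz": 61,"twist": 88.3,"gripper": 1},
    {"dx": -210,"dy": 457,"dz": 61,"twist": 88.3,"gripper": 1},
    {"dx": -210,"dy": 457,"dz": 61,"twist": 88.3,"gripper": 1},
    {"dx": -210,"dy": 457,"dz": 61,"twist": 88.3,"gripper": 1},
    {"dx": -210,"dy": 457,"dz": 61,"twist": 88.3,"gripper": 1},
    {"dx": -210,"dy": 457,"dz": 61,"twist": 88.3,"gripper": 1}
  ],
  "grip_force": 25
}}

```text
clock: 0.77
tool_pos: [0.4747, 0.3188, 0.2011]
eef_rot: [180.0, 0.0, 8.1]
wrist_force: [0.4, 0.5, -0.3]
finger_gap: 0.0879
```

```bash
python3 -c "
from h import *
go(.587,.1905,.11,-22.5)"
```

```text
d [ 93.  142.8  91.1] twist [ 0.   0.  30.6] t 0.77 F [ 0.4  0.5 -0.3] gap 0.0879 pos [0.4747 0.3188 0.2011] rot [180.    0.    8.1]
```

Call:
{"name": "drive_tool", "arguments": {
  "rows": [
    {"dx": 93,"dy": 143,"dz": 60,"twist": 30.6},
    {"dx": 93,"dy": 143,"dz": 60,"twist": 30.6},
    {"dx": 93,"dy": 143,"dz": 60,"twist": 30.6},
    {"dx": 93,"dy": 143,"dz": 90,"twist": 30.6},
    {"dx": 93,"dy": 143,"dz": 90,"twist": 30.6},
    {"dx": 93,"dy": 143,"dz": 90,"twist": 30.6},
    {"dx": 93,"dy": 143,"dz": 90,"twist": 30.6},
    {"dx": 93,"dy": 143,"dz": 90,"twist": 30.6}
  ]
}}

```text
schema error: expected keys dx, dy, dz, twist, gripper
```

```bash
python3 -c "
from h import *
go(.587,.1905,.034,-22.5)
s=capture('side')
uv=proj(s,[[.587,.1905,.1]])[0];print(uv)
x,y=int(uv[0]),int(uv[1]);cv2.imwrite('pics/s1.png',cv2.resize(s['frame'][max(0,y-55):y+65,max(0,x-80):x+80],None,fx=5,fy=5,interpolation=cv2.INTER_CUBIC))
"
```

```text
d [ 93.  142.8 167.1] twist [ 0.   0.  30.6] t 0.77 F [ 0.4  0.5 -0.3] gap 0.0879 pos [0.4747 0.3188 0.2011] rot [180.    0.    8.1]
[243.62356536 231.33913153]
```

View pics/s1.png

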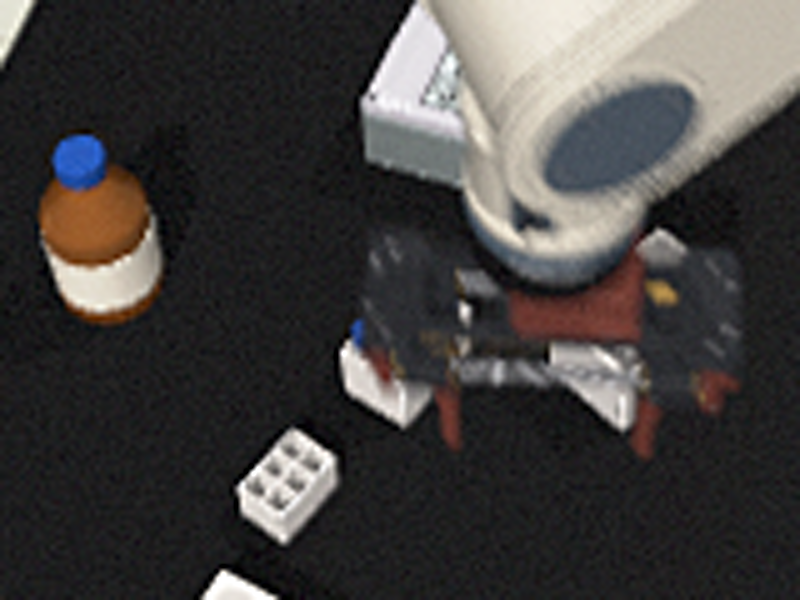

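The arm did not move: every row needs all five keys. The picture shows the gripper at (550,330), still short of the rack at (385,380).

Call:
{"name": "drive_tool", "arguments": {
  "rows": [
    {"dx": 93,"dy": 143,"dz": 60,"twist": 30.6,"gripper": 1},
    {"dx": 93,"dy": 143,"dz": 60,"twist": 30.6,"gripper": 1},
    {"dx": 93,"dy": 143,"dz": 60,"twist": 30.6,"gripper": 1},
    {"dx": 93,"dy": 143,"dz": 60,"twist": 30.6,"gripper": 1},
    {"dx": 93,"dy": 143,"dz": 90,"twist": 30.6,"gripper": 1},
    {"dx": 93,"dy": 143,"dz": 90,"twist": 30.6,"gripper": 1},
    {"dx": 93,"dy": 143,"dz": 90,"twist": 30.6,"gripper": 1},
    {"dx": 93,"dy": 143,"dz": 90,"twist": 30.6,"gripper": 1}
  ]
}}

```text
clock: 1.48
tool_pos: [0.5866, 0.1935, 0.1119]
eef_rot: [180.0, 0.0, -22.0]
wrist_force: [0.9, -0.1, 0.2]
finger_gap: 0.0881
```

```bash
python3 -c "
from h import *
go(.587,.1905,.034,-22.5)
s=capture('side')
uv=proj(s,[[.587,.1905,.06]])[0];print(uv)
x,y=int(uv[0]),int(uv[1]);cv2.imwrite('pics/s2.png',cv2.resize(s['frame'][max(0,y-45):y+45,max(0,x-60):x+60],None,fx=6,fy=6,interpolation=cv2.INTER_CUBIC))
"
```

```text
d [ 1.6  2.6 77.9] twist [0.  0.  0.5] t 1.48 F [ 0.9 -0.1  0.2] gap 0.0881 pos [0.5866 0.1935 0.1119] rot [180.   0. -22.]
[244.13462776 238.71434611]
```

View pics/s2.png

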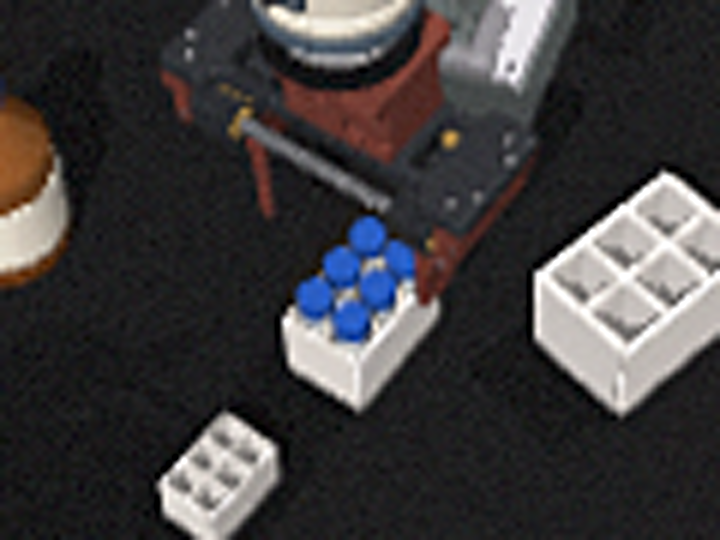

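The fingers straddle the six-tube rack at (360,310), so I am descending to grip it.

Call:
{"name": "drive_tool", "arguments": {
  "rows": [
    {"dx": 0,"dy": 0,"dz": 38,"twist": 0,"gripper": 1},
    {"dx": 0,"dy": 0,"dz": 76,"twist": 0,"gripper": 1},
    {"dx": 0,"dy": 0,"dz": 76,"twist": 0,"gripper": 1},
    {"dx": 0,"dy": 0,"dz": 76,"twist": 0,"gripper": 1},
    {"dx": 0,"dy": 0,"dz": 76,"twist": 0,"gripper": -0.2},
    {"dx": 0,"dy": 0,"dz": 76,"twist": 0,"gripper": -0.2},
    {"dx": 0,"dy": 0,"dz": 76,"twist": 0,"gripper": -0.2},
    {"dx": 0,"dy": 0,"dz": 76,"twist": 0,"gripper": -0.2}
  ],
  "grip_force": 25
}}

```text
clock: 2.2
tool_pos: [0.5882, 0.1933, 0.0376]
eef_rot: [-179.9, -0.1, -22.1]
wrist_force: [-0.7, -0.1, -0.5]
finger_gap: 0.0645
```

```bash
python3 -c "
from h import *
go(.587,.1905,.034,-22.5)"
```

```text
d [-0.   3.1  3.6] twist [-0.1 -0.1  0.4] t 2.2 F [-0.7 -0.1 -0.5] gap 0.0645 pos [0.5882 0.1933 0.0376] rot [-1.799e+02 -1.000e-01 -2.210e+01]
```

Call:
{"name": "drive_tool", "arguments": {
  "rows": [
    {"dx": 0,"dy": 3,"dz": 3,"twist": 0.4,"gripper": 0.3},
    {"dx": 0,"dy": 3,"dz": 3,"twist": 0.4,"gripper": 0.3},
    {"dx": 0,"dy": 3,"dz": 3,"twist": 0.4,"gripper": -0.3},
    {"dx": 0,"dy": 3,"dz": 3,"twist": 0.4,"gripper": -0.3},
    {"dx": 0,"dy": 3,"dz": 3,"twist": 0.4,"gripper": -0.3},
    {"dx": 0,"dy": 3,"dz": 3,"twist": 0.4,"gripper": -0.3},
    {"dx": 0,"dy": 3,"dz": 3,"twist": 0.4,"gripper": -0.3},
    {"dx": 0,"dy": 3,"dz": 3,"twist": 0.4,"gripper": -0.3}
  ],
  "grip_force": 25
}}

```text
clock: 2.87
tool_pos: [0.5858, 0.1899, 0.0325]
eef_rot: [180.0, 0.0, -22.5]
wrist_force: [-1.9, -2.8, 2.4]
finger_gap: 0.0493
```

```bash
python3 -c "
from h import *
go(.587,.1905,.034,-22.5)"
```

```text
d [ 0.9 -1.  -1.5] twist [ 0.  0. -0.] t 2.87 F [-1.9 -2.8  2.4] gap 0.0493 pos [0.5858 0.1899 0.0325] rot [180.    0.  -22.5]
```

Call:
{"name": "drive_tool", "arguments": {
  "rows": [
    {"dx": 0,"dy": 0,"dz": -5,"twist": 0,"gripper": -0.3},
    {"dx": 0,"dy": 0,"dz": -20,"twist": 0,"gripper": -0.3},
    {"dx": 0,"dy": 0,"dz": -40,"twist": 0,"gripper": -0.3},
    {"dx": 0,"dy": 0,"dz": -60,"twist": 0,"gripper": -0.3},
    {"dx": 0,"dy": 0,"dz": -80,"twist": 0,"gripper": -0.3},
    {"dx": 0,"dy": 0,"dz": -100,"twist": 0,"gripper": -0.3},
    {"dx": 0,"dy": 0,"dz": -108,"twist": 0,"gripper": -0.3},
    {"dx": 0,"dy": 0,"dz": -110,"twist": 0,"gripper": -0.3}
  ]
}}

```text
clock: 3.53
tool_pos: [0.5868, 0.1905, 0.1442]
eef_rot: [-179.9, -0.1, -22.5]
wrist_force: [0.0, 0.3, -3.9]
finger_gap: 0.0493
```

```bash
python3 -c "
from h import *
go(.587,-.010,.142,-7.5)"
```

```text
d [ 77.  185.2   2. ] twist [ -0.1  -0.1 -15. ] t 3.53 F [ 0.   0.3 -3.9] gap 0.0493 pos [0.5868 0.1905 0.1442] rot [-1.799e+02 -1.000e-01 -2.250e+01]
```

Call:
{"name": "drive_tool", "arguments": {
  "rows": [
    {"dx": 5,"dy": 12,"dz": 0,"twist": -1,"gripper": -0.3},
    {"dx": 15,"dy": 37,"dz": 0,"twist": -3,"gripper": -0.3},
    {"dx": 29,"dy": 70,"dz": 0,"twist": -6,"gripper": -0.3},
    {"dx": 44,"dy": 105,"dz": 0,"twist": -9,"gripper": -0.3},
    {"dx": 58,"dy": 140,"dz": 0,"twist": -11,"gripper": -0.3},
    {"dx": 69,"dy": 165,"dz": 0,"twist": -13,"gripper": -0.3},
    {"dx": 75,"dy": 181,"dz": 0,"twist": -14.5,"gripper": -0.3},
    {"dx": 77,"dy": 185.2,"dz": 0,"twist": -15,"gripper": -0.3}
  ]
}}

```text
clock: 4.2
tool_pos: [0.585, -0.0132, 0.1411]
eef_rot: [180.0, 0.1, -7.6]
wrist_force: [0.2, -0.1, -4.0]
finger_gap: 0.0491
```

Call:
{"name": "drive_tool", "arguments": {
  "rows": [
    {"dx": 0,"dy": 0,"dz": 10,"twist": 0,"gripper": -0.3},
    {"dx": 0,"dy": 0,"dz": 20,"twist": 0,"gripper": -0.3},
    {"dx": 0,"dy": 0,"dz": 28,"twist": 0,"gripper": -0.3},
    {"dx": 0,"dy": 0,"dz": 30,"twist": 0,"gripper": -0.3},
    {"dx": 0,"dy": 0,"dz": 30,"twist": 0,"gripper": -0.3},
    {"dx": 0,"dy": 0,"dz": 30,"twist": 0,"gripper": -0.3}
  ]
}}

```text
clock: 4.7
tool_pos: [0.586, -0.0097, 0.1121]
eef_rot: [180.0, 0.0, -7.5]
wrist_force: [-0.0, -1.0, -3.2]
finger_gap: 0.0494
```

```bash
python3 -c "
from h import *
go(.587,-.010,.0925,-7.5)
import numpy as np
o=[]
s=capture('side');uv=proj(s,[[.587,-.01,.08]])[0];x,y=int(uv[0]),int(uv[1]);o.append(cv2.resize(s['frame'][y-40:y+40,x-50:x+50],(500,400),interpolation=cv2.INTER_CUBIC)); print(uv)
cv2.imwrite('pics/s3.png',o[0])
"
```

```text
d [ 1.1  0.2 19.6] twist [0. 0. 0.] t 4.7 F [-0.  -1.  -3.2] gap 0.0494 pos [ 0.586  -0.0097  0.1121] rot [180.    0.   -7.5]
[258.48386737 187.63559542]
```

View pics/s3.png

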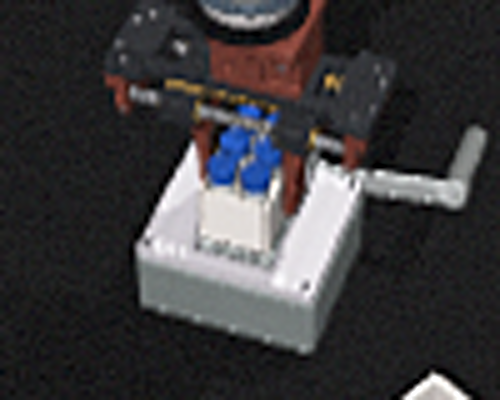

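The rack hangs over the recess at (240,230), centred and parallel. I am lowering it.

Call:
{"name": "drive_tool", "arguments": {
  "rows": [
    {"dx": 1,"dy": 0,"dz": 4,"twist": 0,"gripper": -0.3},
    {"dx": 1,"dy": 0,"dz": 8,"twist": 0,"gripper": -0.3},
    {"dx": 1,"dy": 0,"dz": 11,"twist": 0,"gripper": -0.3},
    {"dx": 1,"dy": 0,"dz": 13,"twist": 0,"gripper": -0.3},
    {"dx": 1,"dy": 0,"dz": 15,"twist": 0,"gripper": -0.3},
    {"dx": 1,"dy": 0,"dz": 16,"twist": 0,"gripper": -0.3},
    {"dx": 1,"dy": 0,"dz": 16,"twist": 0,"gripper": -0.3},
    {"dx": 1,"dy": 0,"dz": 16,"twist": 0,"gripper": -0.3}
  ]
}}

```text
clock: 5.42
tool_pos: [0.5871, -0.0106, 0.0965]
eef_rot: [180.0, 0.0, -7.5]
wrist_force: [-0.2, -0.1, -4.2]
finger_gap: 0.0492
```

```bash
python3 -c "
from h import *
go(.587,-.010,.0925,-7.5);print(get_obs()['moment'])"
```

```text
d [-0.1 -0.6  4. ] twist [ 0.  0. -0.] t 5.42 F [-0.2 -0.1 -4.2] gap 0.0492 pos [ 0.5871 -0.0106  0.0965] rot [180.    0.   -7.5]
[-0.0669169   0.05943548  0.04698714]
```

Call:
{"name": "drive_tool", "arguments": {
  "rows": [
    {"dx": 0,"dy": 0,"dz": 1.5,"twist": 0,"gripper": -0.3},
    {"dx": 0,"dy": 0,"dz": 3,"twist": 0,"gripper": -0.3},
    {"dx": 0,"dy": 0,"dz": 4,"twist": 0,"gripper": -0.3},
    {"dx": 0,"dy": 0,"dz": 5,"twist": 0,"gripper": -0.3},
    {"dx": 0,"dy": 0,"dz": 5,"twist": 0,"gripper": -0.3},
    {"dx": 0,"dy": 0,"dz": 5,"twist": 0,"gripper": -0.3},
    {"dx": 0,"dy": 0,"dz": 5,"twist": 0,"gripper": -0.3}
  ]
}}

```text
clock: 6.0
tool_pos: [0.5871, -0.0106, 0.0925]
eef_rot: [-180.0, -0.0, -7.5]
wrist_force: [-3.6, -0.3, 5.0]
finger_gap: 0.0491
```

```bash
python3 -c "
from h import *
go(.587,-.010,.0925,-7.5);print(get_obs()['moment'])"
```

```text
d [-0.2 -0.6  0. ] twist [-0. -0. -0.] t 6.0 F [-3.6 -0.3  5. ] gap 0.0491 pos [ 0.5871 -0.0106  0.0925] rot [-180.    -0.    -7.5]
[-0.02492456  0.68239758 -0.00701233]
```

Call:
{"name": "drive_tool", "arguments": {
  "rows": [
    {"dx": 0,"dy": 0,"dz": 1,"twist": 0,"gripper": -0.3},
    {"dx": 0,"dy": 0,"dz": 2,"twist": 0,"gripper": -0.3},
    {"dx": 0,"dy": 0,"dz": 2,"twist": 0,"gripper": -0.3},
    {"dx": 0,"dy": 0,"dz": 2,"twist": 0,"gripper": -0.3}
  ]
}}

```text
clock: 6.33
tool_pos: [0.5871, -0.0106, 0.0925]
eef_rot: [180.0, -0.0, -7.5]
wrist_force: [-10.3, 0.7, 26.2]
finger_gap: 0.0491
```

```bash
python3 -c "
from h import *
go(.587,-.010,.0925,-7.5);print(get_obs()['moment'])"
```

```text
d [-0.1 -0.6 -0. ] twist [ 0. -0. -0.] t 6.33 F [-10.3   0.7  26.2] gap 0.0491 pos [ 0.5871 -0.0106  0.0925] rot [180.   -0.   -7.5]
[0.06124332 1.96631489 0.06396572]
```

Call:
{"name": "drive_tool", "arguments": {
  "rows": [
    {"dx": -0.5,"dy": 0,"dz": -1,"twist": 0,"gripper": -0.3},
    {"dx": -1,"dy": 0,"dz": -2,"twist": 0,"gripper": -0.3},
    {"dx": -1,"dy": 0,"dz": -2,"twist": 0,"gripper": -0.3},
    {"dx": -1,"dy": 0,"dz": -2,"twist": 0,"gripper": 0.5},
    {"dx": -1,"dy": 0,"dz": -2,"twist": 0,"gripper": 0.5},
    {"dx": -1,"dy": 0,"dz": -2,"twist": 0,"gripper": 0.5},
    {"dx": -1,"dy": 0,"dz": -2,"twist": 0,"gripper": 0.5},
    {"dx": -1,"dy": 0,"dz": -2,"twist": 0,"gripper": 0.5}
  ]
}}

```text
clock: 7.0
tool_pos: [0.586, -0.0105, 0.0913]
eef_rot: [180.0, 0.0, -7.5]
wrist_force: [0.3, -0.1, -0.4]
finger_gap: 0.0658
```

```bash
python3 -c "
from h import *
go(.587,-.010,.0925,-7.5)"
```

```text
d [ 0.9 -0.6 -1.2] twist [ 0.  0. -0.] t 7.0 F [ 0.3 -0.1 -0.4] gap 0.0658 pos [ 0.586  -0.0105  0.0913] rot [180.    0.   -7.5]
```

Call:
{"name": "drive_tool", "arguments": {
  "rows": [
    {"dx": 0,"dy": 0,"dz": -10,"twist": 0,"gripper": 0.5},
    {"dx": 0,"dy": 0,"dz": -40,"twist": 0,"gripper": 0.5},
    {"dx": 0,"dy": 0,"dz": -75,"twist": 0,"gripper": 0.5},
    {"dx": 0,"dy": 0,"dz": -110,"twist": 0,"gripper": 0.5},
    {"dx": 0,"dy": 0,"dz": -130,"twist": 0,"gripper": 0.5},
    {"dx": 0,"dy": 0,"dz": -130,"twist": 0,"gripper": 0.5}
  ]
}}

```text
clock: 7.5
tool_pos: [0.589, -0.0106, 0.2275]
eef_rot: [-179.9, -0.5, -7.5]
wrist_force: [1.2, 0.3, -0.6]
finger_gap: 0.0658
```

```bash
python3 -c "
from h import *
go(.451,-.0985,.22,-7.5)
s=capture('side');uv=proj(s,[[.56,-.04,.08]])[0];x,y=int(uv[0]),int(uv[1]);cv2.imwrite('pics/s4.png',cv2.resize(s['frame'][y-40:y+35,x-50:x+50],(800,600),interpolation=cv2.INTER_CUBIC))
print(x,y)
# predicted handle line/rack top corners
a=np.radians(-7.5);Rz=np.array([[np.cos(a),-np.sin(a),0],[np.sin(a),np.cos(a),0],[0,0,1]])
P=np.array([[-24.75,36.25,105],[-24.75,-36.25,105],[24.75,36.25,105],[-24.75,36.25,70],[24.75,36.25,70],[-123,-134,60],[-123,-78,60]])/1e3@Rz.T+[.587,-.01,0]
print((proj(s,P)-[x-50,y-40])*8)
"
```

```text
d [-125.3  105.2    6.2] twist [-0.1 -0.5 -0. ] t 7.5 F [ 1.2  0.3 -0.6] gap 0.0658 pos [ 0.589  -0.0106  0.2275] rot [-179.9   -0.5   -7.5]
268 182
[[348.6683715  401.97296442]
 [407.21939013 281.39953295]
 [237.15475759 371.27553022]
 [349.01932081 456.33337094]
 [239.7826327  425.74605998]
 [684.43012908 255.05245617]
 [649.06613561 341.93143649]]
```

View pics/s4.png

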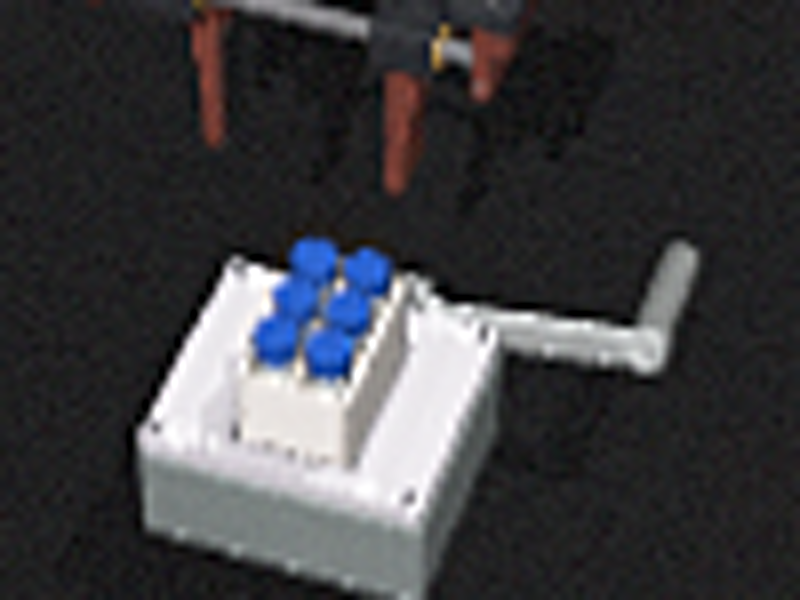

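The rack sits flush and the caps look level: its top corners at (348,395) and (405,280) agree with the predicted (349,402) and (407,281). The handle runs (683,247) to (650,355), also close to the prediction. Next I move over the handle.

Call:
{"name": "drive_tool", "arguments": {
  "rows": [
    {"dx": -25,"dy": 22,"dz": 0,"twist": 0,"gripper": 0.5},
    {"dx": -50,"dy": 44,"dz": 0,"twist": 0,"gripper": 0.5},
    {"dx": -76,"dy": 67,"dz": 10,"twist": 0,"gripper": 0.5},
    {"dx": -102,"dy": 90,"dz": 25,"twist": 0,"gripper": 0.5},
    {"dx": -122,"dy": 107,"dz": 50,"twist": 0,"gripper": 0.5},
    {"dx": -122,"dy": 107,"dz": 80,"twist": 0,"gripper": 0.5},
    {"dx": -122,"dy": 107,"dz": 91,"twist": 0,"gripper": 0.5},
    {"dx": -122,"dy": 107,"dz": 91,"twist": 0,"gripper": 0.5}
  ]
}}

```text
clock: 8.22
tool_pos: [0.4479, -0.1003, 0.1274]
eef_rot: [-180.0, 0.4, -7.6]
wrist_force: [0.1, -0.7, 0.2]
finger_gap: 0.0663
```

```bash
python3 -c "
from h import *
go(.4509,-.101,.060,-7.5)"
```

```text
d [ 3.5  0.4 67.4] twist [-0.   0.4 -0.1] t 8.22 F [ 0.1 -0.7  0.2] gap 0.0663 pos [ 0.4479 -0.1003  0.1274] rot [-180.     0.4   -7.6]
```

Call:
{"name": "drive_tool", "arguments": {
  "rows": [
    {"dx": 1,"dy": 0,"dz": 20,"twist": 0,"gripper": 0.5},
    {"dx": 1,"dy": 0,"dz": 40,"twist": 0,"gripper": 0.5},
    {"dx": 1,"dy": 0,"dz": 60,"twist": 0,"gripper": 0.5},
    {"dx": 1,"dy": 0,"dz": 69,"twist": 0,"gripper": 0.5},
    {"dx": 1,"dy": 0,"dz": 69,"twist": 0,"gripper": 0.5},
    {"dx": 1,"dy": 0,"dz": 69,"twist": 0,"gripper": 0.5},
    {"dx": 1,"dy": 0,"dz": 69,"twist": 0,"gripper": 0.5},
    {"dx": 1,"dy": 0,"dz": 69,"twist": 0,"gripper": 0.5}
  ]
}}

```text
clock: 8.88
tool_pos: [0.4529, -0.1009, 0.0626]
eef_rot: [180.0, -0.1, -7.5]
wrist_force: [-0.2, 1.1, -1.6]
finger_gap: 0.0657
```

```bash
python3 -c "
from h import *
go(.4509,-.101,.060,-7.5)
s=capture('side');uv=proj(s,[[.45,-.1,.08]])[0];x,y=int(uv[0]),int(uv[1]);cv2.imwrite('pics/s5.png',cv2.resize(s['frame'][y-40:y+35,x-50:x+50],(800,600),interpolation=cv2.INTER_CUBIC))
"
```

```text
d [-2.   0.4  2.6] twist [ 0.  -0.1 -0. ] t 8.88 F [-0.2  1.1 -1.6] gap 0.0657 pos [ 0.4529 -0.1009  0.0626] rot [ 1.8e+02 -1.0e-01 -7.5e+00]
```

View pics/s5.png

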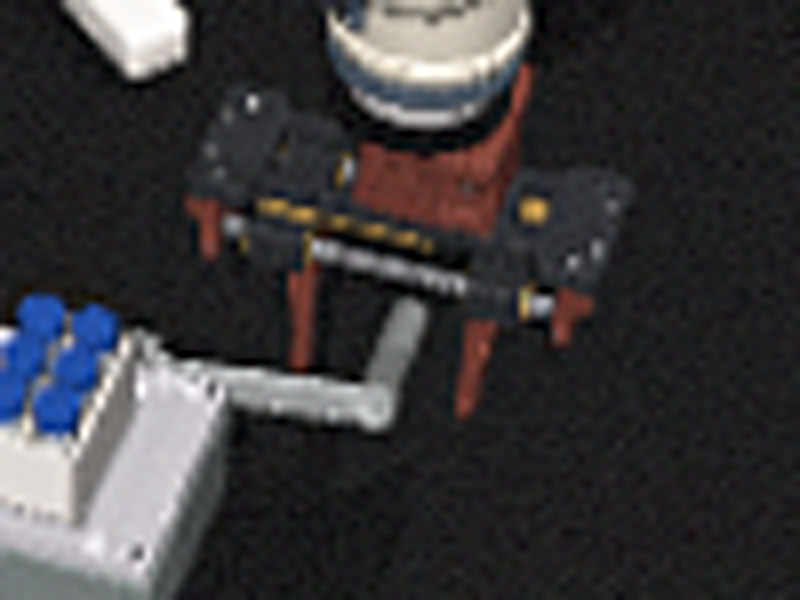

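The handle (395,345) lies between the open fingers at (300,330) and (475,370). I am closing gently to sense its centre.

Call:
{"name": "drive_tool", "arguments": {
  "rows": [
    {"dx": -2,"dy": 0,"dz": 2,"twist": 0,"gripper": 0},
    {"dx": -2,"dy": 0,"dz": 2,"twist": 0,"gripper": -0.8},
    {"dx": -2,"dy": 0,"dz": 2,"twist": 0,"gripper": -0.8},
    {"dx": -2,"dy": 0,"dz": 2,"twist": 0,"gripper": -0.8},
    {"dx": -2,"dy": 0,"dz": 2,"twist": 0,"gripper": -0.8},
    {"dx": -2,"dy": 0,"dz": 2,"twist": 0,"gripper": -0.8},
    {"dx": -2,"dy": 0,"dz": 2,"twist": 0,"gripper": -0.8},
    {"dx": -2,"dy": 0,"dz": 2,"twist": 0,"gripper": -0.8}
  ],
  "grip_force": 10
}}

```text
clock: 9.6
tool_pos: [0.4514, -0.1007, 0.0598]
eef_rot: [180.0, -0.2, -7.5]
wrist_force: [-2.9, 0.9, -0.2]
finger_gap: 0.0179
```

Call:
{"name": "drive_tool", "arguments": {
  "rows": [
    {"dx": 0,"dy": 0,"dz": 0,"twist": 0,"gripper": -1},
    {"dx": 0,"dy": 0,"dz": 0,"twist": 0,"gripper": -1},
    {"dx": 0,"dy": 0,"dz": 0,"twist": 0,"gripper": -1},
    {"dx": 0,"dy": 0,"dz": 0,"twist": 0,"gripper": -1},
    {"dx": 0,"dy": 0,"dz": 0,"twist": 0,"gripper": -1},
    {"dx": 0,"dy": 0,"dz": 0,"twist": 0,"gripper": -1}
  ],
  "grip_force": 20
}}

```text
clock: 10.1
tool_pos: [0.4513, -0.1007, 0.0598]
eef_rot: [180.0, -0.1, -7.5]
wrist_force: [5.3, 0.6, -1.3]
finger_gap: 0.0177
```

```bash
python3 -c "
from h import *
go(.4509,-.101,.060,-7.5)"
```

```text
d [-0.3  0.4 -0.2] twist [ 0.  -0.1 -0. ] t 10.1 F [ 5.3  0.6 -1.3] gap 0.0177 pos [ 0.4513 -0.1007  0.0598] rot [ 1.8e+02 -1.0e-01 -7.5e+00]
```

Call:
{"name": "drive_tool", "arguments": {
  "rows": [
    {"dx": 0,"dy": 0,"dz": 0,"twist": 0,"gripper": -1},
    {"dx": 0,"dy": 0,"dz": 0,"twist": 0,"gripper": -1},
    {"dx": 2.4,"dy": 0,"dz": -10.7,"twist": 0,"gripper": -1},
    {"dx": 5.6,"dy": 0,"dz": -21,"twist": 0,"gripper": -1},
    {"dx": 9.8,"dy": 0,"dz": -31.1,"twist": 0,"gripper": -1},
    {"dx": 14.8,"dy": 0,"dz": -40.8,"twist": 0,"gripper": -1},
    {"dx": 20.7,"dy": 0,"dz": -50,"twist": 0,"gripper": -1},
    {"dx": 27.3,"dy": 0,"dz": -58.6,"twist": 0,"gripper": -1}
  ],
  "grip_force": 40
}}

```text
clock: 10.77
tool_pos: [0.4779, -0.104, 0.1182]
eef_rot: [-180.0, -0.1, -7.5]
wrist_force: [9.8, 1.0, -12.9]
finger_gap: 0.0171
```

```bash
python3 -c "
from h import *
go(.4513,-.1007,.0598,-7.5)"
```

```text
d [-26.9   0.2  58.4] twist [-0.  -0.1 -0. ] t 10.77 F [  9.8   1.  -12.9] gap 0.0171 pos [ 0.4779 -0.104   0.1182] rot [-1.8e+02 -1.0e-01 -7.5e+00]
```

Call:
{"name": "drive_tool", "arguments": {
  "rows": [
    {"dx": 7.4,"dy": 0,"dz": -8.1,"twist": 0,"gripper": -1},
    {"dx": 15.5,"dy": 0,"dz": -15.5,"twist": 0,"gripper": -1},
    {"dx": 24.1,"dy": 0,"dz": -22,"twist": 0,"gripper": -1},
    {"dx": 33.3,"dy": 0,"dz": -27.9,"twist": 0,"gripper": -1},
    {"dx": 42.9,"dy": 0,"dz": -32.9,"twist": 0,"gripper": -1},
    {"dx": 53,"dy": 0,"dz": -37.1,"twist": 0,"gripper": -1},
    {"dx": 63.4,"dy": 0,"dz": -40.4,"twist": 0,"gripper": -1},
    {"dx": 74,"dy": 0,"dz": -42.8,"twist": 0,"gripper": -1}
  ]
}}

```text
clock: 11.43
tool_pos: [0.5506, -0.1134, 0.1612]
eef_rot: [-180.0, 0.1, -7.5]
wrist_force: [-2.4, 3.3, -5.4]
finger_gap: 0.0173
```

```bash
python3 -c "
from h import *
go(.4513,-.1007,.0598,-7.5)"
```

```text
d [-99.9   0.5 101.6] twist [-0.   0.1 -0. ] t 11.43 F [-2.4  3.3 -5.4] gap 0.0173 pos [ 0.5506 -0.1134  0.1612] rot [-1.8e+02  1.0e-01 -7.5e+00]
```

Call:
{"name": "drive_tool", "arguments": {
  "rows": [
    {"dx": 6,"dy": 0,"dz": -0.9,"twist": 0,"gripper": -1},
    {"dx": 12,"dy": 0,"dz": -1.5,"twist": 0,"gripper": -1},
    {"dx": 18,"dy": 0,"dz": -1.9,"twist": 0,"gripper": -1},
    {"dx": 22,"dy": 0,"dz": -1.9,"twist": 0,"gripper": -1},
    {"dx": 22,"dy": 0,"dz": -1.9,"twist": 0,"gripper": -1},
    {"dx": 22,"dy": 0,"dz": -1.9,"twist": 0,"gripper": -1},
    {"dx": 22,"dy": 0,"dz": -1.9,"twist": 0,"gripper": -1},
    {"dx": 22,"dy": 0,"dz": -1.9,"twist": 0,"gripper": -1}
  ]
}}

```text
clock: 12.1
tool_pos: [0.5726, -0.1162, 0.1632]
eef_rot: [-180.0, 0.0, -7.5]
wrist_force: [-3.2, 4.1, 0.3]
finger_gap: 0.0172
```

```bash
python3 -c "
from h import *
go(.4513,-.1007,.0598,-7.5)
s=capture('side');uv=proj(s,[[.575,-.07,.1]])[0];x,y=int(uv[0]),int(uv[1])
a=np.radians(-7.5);Rz=np.array([[np.cos(a),-np.sin(a),0],[np.sin(a),np.cos(a),0],[0,0,1]])
P=np.array([[0,-78,38],[0,-78,163],[0,-134,163]])/1e3@Rz.T+[.5873,-.01,0]
print((proj(s,P)-[x-50,y-40])*8)
cv2.imwrite('pics/s6.png',cv2.resize(s['frame'][y-40:y+35,x-50:x+50],(800,600),interpolation=cv2.INTER_CUBIC))
"
```

```text
d [-122.2    0.6  103.5] twist [-0.  0. -0.] t 12.1 F [-3.2  4.1  0.3] gap 0.0172 pos [ 0.5726 -0.1162  0.1632] rot [-180.     0.    -7.5]
[[408.28096576 393.61195171]
 [409.64206149 193.33345073]
 [453.13111532 109.52074035]]
```

View pics/s6.png

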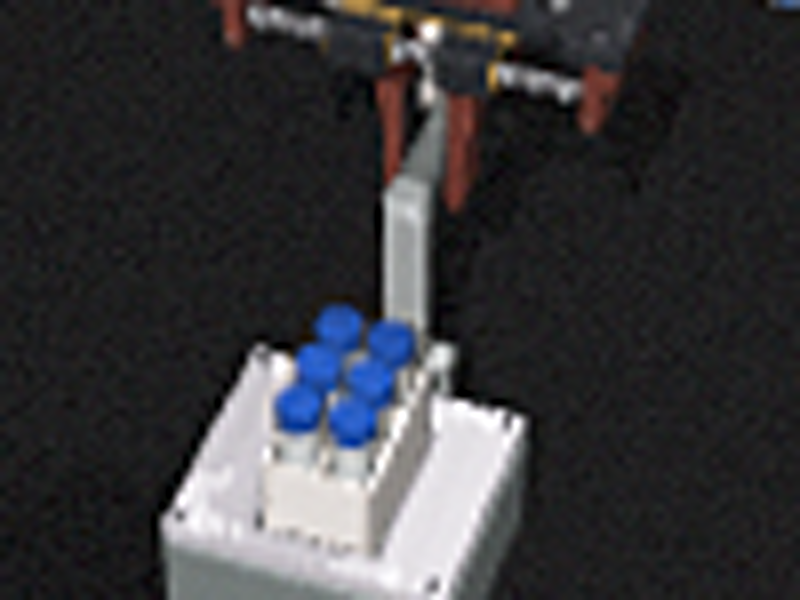

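The lever stands upright: its plate, (408,195) to (408,340), lies on the predicted line. The tubes are raised evenly in a seated rack. By distance it is 0.9 mm (0.4°) short, so I will nudge it and let it settle.

Call:
{"name": "drive_tool", "arguments": {
  "rows": [
    {"dx": 0.9,"dy": 0,"dz": 0,"twist": 0,"gripper": -1},
    {"dx": 0.9,"dy": 0,"dz": 0,"twist": 0,"gripper": -1},
    {"dx": 0.9,"dy": 0,"dz": 0,"twist": 0,"gripper": -1},
    {"dx": 0.9,"dy": 0,"dz": 0,"twist": 0,"gripper": -1},
    {"dx": 0.9,"dy": 0,"dz": 0,"twist": 0,"gripper": -1},
    {"dx": 0.9,"dy": 0,"dz": 0,"twist": 0,"gripper": -1}
  ]
}}

```text
clock: 12.65
tool_pos: [0.5735, -0.1163, 0.1633]
eef_rot: [-180.0, 0.0, -7.5]
wrist_force: [-2.8, 5.9, 1.3]
finger_gap: 0.017
```

```bash
python3 -c "
from h import *
go(.4513,-.1007,.0598,-7.5)
job_done()"
```

```text
d [-123.1    0.6  103.5] twist [-0.  0. -0.] t 12.65 F [-2.8  5.9  1.3] gap 0.017 pos [ 0.5735 -0.1163  0.1633] rot [-180.     0.    -7.5]
the job is handed in; nothing more can be done
```

The rack is in the recess and the lever is held upright. I handed the job in at about 12.7 s on the robot's clock.

- **Rack:** I gripped it across its 49.5 mm, lowered it into the recess and pressed it down with about 26 N. It stopped at the height expected for the recess floor, and I let go. The side picture afterwards showed it seated, with the tube caps level.
- **Lever:** I swung it up by the handle. The handle has moved 123.1 mm across and 103.5 mm up from rest, where upright calls for 123.1 and 103.3 mm. The fingers still hold it with 40 N.
- **Last picture:** taken just before a final 0.9 mm nudge of the lever, it showed the lever plate vertical and all six tubes raised in the rack.
- **Surroundings:** I kept clear of the bottle, foam block, pipette gun and vial, but took no final picture of them.
- **Disagreements:** while pressing, the wrist also read a 10 N sideways force in x, which was gone once I let go. One move call was refused for missing keys, so the arm did not move.

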